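# Set washed baking tools to dry on the clip rack of a warm-air dryer

## Task

Set the washed baking tools drying. First put the empty clip rack on the dryer so that it sits down flat over both pegs; then press every tool lying on the worktop fully home into a clip of its own, its handle centred across the rack so that both pairs of jaws grip it, head out to either side; and once they are all in, flip the dryer's toggle switch over to start the fan. Leave the jar and the cookie cutters where they stand.

Things in the scene. Friction and masses are not known exactly. Their poses are not given: they have to be found in the camera images.
- dryer: White box, 320 mm (x) by 150 mm (y), fixed; its flat deck is 55 mm above the worktop. Origin under its centre. The end at -x (towards the robot) carries the control panel with the switch; the rest of the deck is a vent grille with two upright steel pegs, 10 mm in diameter, 20 mm high, tapered tips, at x = -82 and x = +142 mm, y = 0.
- dryer_seat (a point): Point on the dryer's deck midway between the two pegs (30 mm towards +x from the dryer's origin), axes as the dryer's. The rack's origin comes here when the rack is seated, either way round.
- rack: Lift-off steel clip rack, 246 mm (x) by 92 mm (y), 0.43 kg, loose, standing on the worktop. Origin under its centre. Its flat 8 mm end plates each have a 13 mm hole for a peg, at x = +-112 mm, y = 0. Four clips at x = -90, -38, +38, +90 mm take tool handles laid along y. It is the same turned half round.
- rack_handle (a point): Middle of the rack's handle, 57 mm above its underside: a bar along the rack's y, 8 mm thick (x), 10 mm high, 68 mm long, on legs at y = +-30 mm; clear for fingers on both sides and underneath.
- clip0 (a point): Clip at x = -90 mm of the rack, axes as the rack's: where a tool handle's middle lies when fully home, 38 mm above the rack's underside, resting on saddles. Two pairs of sprung jaws 12 mm wide at y = +-36 mm, rounded noses 13 mm apart 45 mm above the underside, flared mouth up to 56 mm; push the handle straight down, about 10 N in all. Between the pairs, |y| < 28 mm, fingers have room.
- clip1 (a point): The same for the clip at x = -38 mm of the rack.
- clip2 (a point): The same for the clip at x = +38 mm of the rack.
- clip3 (a point): The same for the clip at x = +90 mm of the rack.
- brush: Flat pastry brush: beech handle 18 mm in diameter, 126 mm long, ends rounded (straight 54 mm either side of its middle). Origin on the handle's axis at its mid-length, x towards the head; lies flat, origin 9 mm above the worktop. About 70 g. Head: steel ferrule and bristles, 40 mm wide, ending 128 mm from the origin. May be absent.
- scraper: Bowl scraper: beech handle 18 mm in diameter, 126 mm long, ends rounded (straight 54 mm either side of its middle). Origin on the handle's axis at its mid-length, x towards the head; lies flat, origin 9 mm above the worktop. About 70 g. Head: white rubber blade 42 mm wide, 11 mm thick, ending 135 mm from the origin. May be absent.
- knife: Small cranked palette knife: beech handle 18 mm in diameter, 126 mm long, ends rounded (straight 54 mm either side of its middle). Origin on the handle's axis at its mid-length, x towards the head; lies flat, origin 9 mm above the worktop. About 70 g. Head: narrow steel blade 24 mm wide, 3 mm thick, round end, set 7.5 mm below the handle's axis, ending 142 mm from the origin. May be absent.
- lifter: Biscuit lifter: beech handle 18 mm in diameter, 126 mm long, ends rounded (straight 54 mm either side of its middle). Origin on the handle's axis at its mid-length, x towards the head; lies flat, origin 9 mm above the worktop. About 70 g. Head: square steel blade 46 mm wide, 3 mm thick, set 7.5 mm below the handle's axis, ending 138 mm from the origin. May be absent.
- switch (a joint): Angle of the bat toggle on the dryer's control panel: 0 = off, leaning 0.42 rad towards the dryer's +y; 0.84 = on, leaning as far towards -y. It springs away from its centre (0.42) to whichever side it is on; 1 to 2 N at the tip turns it.
- switch_tip (a point): Tip of the steel toggle bat, 34 mm from its pivot, 10 mm in diameter. The pivot is 132 mm from the dryer's origin towards -x, at y = 0, 59 mm above the worktop; the bat swings in the dryer's y direction.
- jar: White storage jar with a wooden lid, 84 mm in diameter, 120 mm high, beyond the dryer; origin under its centre. Bystander.
- tree_cutter: Tree-shaped steel cookie cutter, about 106 mm by 92 mm, 26 mm high; origin under its centre. Bystander.
- round_cutter: Round steel cookie cutter, 70 mm in diameter, 28 mm high; origin under its centre. Bystander.
Things that resemble listed ones, but are neither listed nor needed, are in the scene too. What is shaped like the scraper but orange is not meant.

How it is judged:
On the way, in this order (a step that is already met when the one before it is completed fails the run):
1. the rack sits flat on the dryer over both pegs (horizontal distance between rack and dryer_seat below 0.004 m and z of rack in the frame of dryer_seat between -0.003 and 0.003 m and angle between the x axis of rack and the x axis of dryer, either way round below 0.05 rad and angle between rack's own z axis and vertical below 0.04 rad and contact force between the fingers and rack below 0.5 N), for 0.3 s.
2. every tool present is fully home in a clip of the seated rack (horizontal distance between rack and dryer_seat below 0.004 m and z of rack in the frame of dryer_seat between -0.003 and 0.003 m and angle between the x axis of rack and the x axis of dryer, either way round below 0.05 rad and angle between rack's own z axis and vertical below 0.04 rad and ((x of brush in the frame of clip0 between -0.004 and 0.004 m and y of brush in the frame of clip0 between -0.012 and 0.012 m and z of brush in the frame of clip0 between -0.0035 and 0.0035 m and angle between the x axis of brush and the y axis of rack, either way round below 0.09 rad) or (x of brush in the frame of clip1 between -0.004 and 0.004 m and y of brush in the frame of clip1 between -0.012 and 0.012 m and z of brush in the frame of clip1 between -0.0035 and 0.0035 m and angle between the x axis of brush and the y axis of rack, either way round below 0.09 rad) or (x of brush in the frame of clip2 between -0.004 and 0.004 m and y of brush in the frame of clip2 between -0.012 and 0.012 m and z of brush in the frame of clip2 between -0.0035 and 0.0035 m and angle between the x axis of brush and the y axis of rack, either way round below 0.09 rad) or (x of brush in the frame of clip3 between -0.004 and 0.004 m and y of brush in the frame of clip3 between -0.012 and 0.012 m and z of brush in the frame of clip3 between -0.0035 and 0.0035 m and angle between the x axis of brush and the y axis of rack, either way round below 0.09 rad)) and ((x of scraper in the frame of clip0 between -0.004 and 0.004 m and y of scraper in the frame of clip0 between -0.012 and 0.012 m and z of scraper in the frame of clip0 between -0.0035 and 0.0035 m and angle between the x axis of scraper and the y axis of rack, either way round below 0.09 rad) or (x of scraper in the frame of clip1 between -0.004 and 0.004 m and y of scraper in the frame of clip1 between -0.012 and 0.012 m and z of scraper in the frame of clip1 between -0.0035 and 0.0035 m and angle between the x axis of scraper and the y axis of rack, either way round below 0.09 rad) or (x of scraper in the frame of clip2 between -0.004 and 0.004 m and y of scraper in the frame of clip2 between -0.012 and 0.012 m and z of scraper in the frame of clip2 between -0.0035 and 0.0035 m and angle between the x axis of scraper and the y axis of rack, either way round below 0.09 rad) or (x of scraper in the frame of clip3 between -0.004 and 0.004 m and y of scraper in the frame of clip3 between -0.012 and 0.012 m and z of scraper in the frame of clip3 between -0.0035 and 0.0035 m and angle between the x axis of scraper and the y axis of rack, either way round below 0.09 rad)) and ((x of knife in the frame of clip0 between -0.004 and 0.004 m and y of knife in the frame of clip0 between -0.012 and 0.012 m and z of knife in the frame of clip0 between -0.0035 and 0.0035 m and angle between the x axis of knife and the y axis of rack, either way round below 0.09 rad) or (x of knife in the frame of clip1 between -0.004 and 0.004 m and y of knife in the frame of clip1 between -0.012 and 0.012 m and z of knife in the frame of clip1 between -0.0035 and 0.0035 m and angle between the x axis of knife and the y axis of rack, either way round below 0.09 rad) or (x of knife in the frame of clip2 between -0.004 and 0.004 m and y of knife in the frame of clip2 between -0.012 and 0.012 m and z of knife in the frame of clip2 between -0.0035 and 0.0035 m and angle between the x axis of knife and the y axis of rack, either way round below 0.09 rad) or (x of knife in the frame of clip3 between -0.004 and 0.004 m and y of knife in the frame of clip3 between -0.012 and 0.012 m and z of knife in the frame of clip3 between -0.0035 and 0.0035 m and angle between the x axis of knife and the y axis of rack, either way round below 0.09 rad)) and ((x of lifter in the frame of clip0 between -0.004 and 0.004 m and y of lifter in the frame of clip0 between -0.012 and 0.012 m and z of lifter in the frame of clip0 between -0.0035 and 0.0035 m and angle between the x axis of lifter and the y axis of rack, either way round below 0.09 rad) or (x of lifter in the frame of clip1 between -0.004 and 0.004 m and y of lifter in the frame of clip1 between -0.012 and 0.012 m and z of lifter in the frame of clip1 between -0.0035 and 0.0035 m and angle between the x axis of lifter and the y axis of rack, either way round below 0.09 rad) or (x of lifter in the frame of clip2 between -0.004 and 0.004 m and y of lifter in the frame of clip2 between -0.012 and 0.012 m and z of lifter in the frame of clip2 between -0.0035 and 0.0035 m and angle between the x axis of lifter and the y axis of rack, either way round below 0.09 rad) or (x of lifter in the frame of clip3 between -0.004 and 0.004 m and y of lifter in the frame of clip3 between -0.012 and 0.012 m and z of lifter in the frame of clip3 between -0.0035 and 0.0035 m and angle between the x axis of lifter and the y axis of rack, either way round below 0.09 rad))), for 0.3 s.
3. the toggle switch is flipped on (value of joint switch above 0.7 rad), for 0.2 s.
At the end, for the whole second after the job is handed in: Rack flat on the dryer over both pegs (4 mm in plan, 3 mm in height, 0.05 rad); every tool present home in its own clip (handle axis within 3.5 mm in height, 4 mm sideways, its middle within 12 mm along, square within 0.09 rad); all at rest; switch above 0.7 rad (all of step 2 and linear speed of each of brush, scraper, knife, lifter, rack below 0.02 m/s and value of joint switch above 0.7 rad); the robot touches nothing.
It fails at once if a bystander (jar, cookie cutter) pushed more than 3 cm from its place (distance of any of jar, tree_cutter, round_cutter from where it was at the start of the episode above 0.03 m).
It fails at once if the jar is knocked over (angle between jar's own z axis and vertical above 0.5 rad).
Of brush, scraper, knife, lifter only 3 to 4 are there at a start; the rules pass over those that are not, and their reading is None.
At some moment in a run one of brush, scraper, knife, lifter may be knocked a few centimetres aside while the robot is not near it.
Once in a run the grip may slacken for a moment while it holds something.
It also fails if it takes over 208 s, if anything falls off the work surface, if the arm or the gripper's body presses on something with over 40 N, if the wrist force passes 120 N, or if a joint passes its speed limit or range.

## Robot

A 6-joint arm with a two-finger parallel gripper is mounted at the origin on the work surface. World frame = base frame: x ahead of the robot, y to its left, z up, the work surface at z = 0. Lengths are in m, angles in rad, forces in N, time in s.
With the tool pointing down it reaches from about 0.375 to 0.9 m from the base axis. Payload 3.1 kg.
Tool frame: the origin (TCP) lies on the centre line of the jaws, within the pads' length; the fingertips stand 8 mm ahead of it and the grasp point (between the pads) lies 11 mm behind it; z points along the fingers, y is the line along which they close (so a half turn about z gives the same grasp; the last joint's range is limited). The gripper opens to 87 mm and grips with 3 to 60 N. Pads are 19 mm wide; open, the fingers measure 117 mm over their backs; the gripper's body (75 mm by 190 mm) begins 51 mm behind the grasp point.
Start: joints at [1.111, 0.527, 1.433, -0, 1.181, -0.178], TCP at [0.174, 0.6, 0.231] pointing down, gripper open.
Joint ranges: [-3.08, 3.08], [-0.75, 2.2], [0.22, 2.44], [-1.43, 4.57], [0, 2.65], [-2.85, 2.85]. Speed limits (rad/s): [2.79, 2.79, 3.14, 3.14, 3.14, 3.14].

## Interface

Orientations are given as a unit quaternion [x, y, z, w].
In Python, from rig import robot gives the robot as it stands. The module is installed in compiled form; this text tells all that it offers.
- The arm moves only by the tool send_rows, never from a script. Its argument "increments" is one flat list of numbers, 7 for each row, row after row: the turn, a rotation vector about the world's x, y, z in rad, then the shift along the world's x, y, z in cm, then the opening, from 0 (shut) to 1 (fully open). A call has 1 to 20 rows; each row shifts and turns the commanded pose from where the row before left it; what a row does not reach is not made up. A row lasts 1/12 s, in which the tool goes at most 41.7 mm and 7.16 degrees, less where a joint would pass 70% of its speed; a pose out of reach is approached as far as the arm can. A call is refused whole if a number of a shift passes 4.17 or a number of a turn 0.125, either way. A call with a gripper value outside its range is refused whole. The fingers move at their own pace and stop on an object; "newtons" is the grip in N (left out, the last holds). Time passes only in rows, so rows that do not move let the fingers close. It gives the time, the measured TCP pose, the force, the opening and the grip force at its end, in the units of the state.
- robot.get_obs(): the state, without advancing time (a new reading comes with each control period).
- robot.camera(name): name is "scene" or "top"; returns a dict with "image" (400x640x3 uint8, red, green, blue), "range_z" (400x640 float32, m along the optical axis (not along the pixel's ray), 0 where there is no reading), "fx", "fy", "cx", "cy" (pixels), "R" (3x3) and "t" (3): a world point X has camera coordinates R X + t. Camera axes: x right, y down, z forward; pixel columns grow to the right and rows downward; lengths in m; the calibration is good to about 2 mm. A picture is of the moment at which its call begins.
- robot.hand_in(): hands the job in; it is judged then, once.
The state is a dict: "time": time; "q": joint angles; "joint_velocities": joint speeds; "joint_torque": joint torques, N m; "position": TCP position; "tool_rot": TCP orientation; "ft_force": force on the tool from outside, world axes, zero at the start; "moment": the same for the moment, N m; "grip_width": finger opening in m; "grip_force": force on a finger pad.
Only numpy, scipy, OpenCV 4.12 (cv2) and the standard library are available. Lean on these libraries where they do the work, as an engineer would, in place of code of your own. Each camera call takes 0.05 s, during which the arm holds its last target. There are 200 camera calls.

## Working session

There is one attempt and no reset: what is moved stays moved. The work goes in short steps, Python scripts to look and compute and a tool call to move; the robot and the scene stay as the last step left them, time stands still between calls to the robot, and variables do not carry over. Pictures are saved under pics/ and viewed, at most 14 in all, crops included, and the job is handed in when it is done.

Besides the shell and the picture viewer there is one more tool, called after "Emit:" in YAML: its name, and indented under it one key for each argument. send_rows: Moves the arm, as the interface text tells. Its arguments: {"type":"object","properties":{"increments":{"type":"array"},"newtons":{"type":"number"}},"required":["increments"]}

```bash
mkdir -p pics; cat > h.py <<'E'
import numpy as np, cv2
from rig import robot
np.set_printoptions(precision=4,suppress=True)
def shot(name,fn=None):
    c=robot.camera(name)
    if fn: cv2.imwrite('pics/'+fn,c['image'][:,:,::-1])
    np.savez('pics/'+name+'.npz',**c)
    return c
def cloud(c):
    z=c['range_z'];v,u=np.mgrid[:z.shape[0],:z.shape[1]]
    P=np.stack([(u-c['cx'])/c['fx']*z,(v-c['cy'])/c['fy']*z,z],-1)
    W=(P-c['t'])@c['R']; W[z==0]=np.nan
    return W
E
python3 - <<'E'
from h import *
for n in('scene','top'):
    c=shot(n,n+'0.png'); print(n,c['fx'],c['R'],c['t'])
print(robot.get_obs())
E
```

```text
scene 452.75205091245215 [[ 0.1712  0.9852 -0.0005]
 [ 0.7451 -0.1298 -0.6542]
 [-0.6446  0.1116 -0.7563]] [-0.0687 -0.3343  1.4431]
top 402.54906411470074 [[-0.116  -0.9932  0.0062]
 [-0.9733  0.1125 -0.2   ]
 [ 0.198  -0.0293 -0.9798]] [0.0344 0.5473 0.8485]
{'time': 0.1, 'q': array([ 1.1106,  0.5284,  1.4338,  0.    ,  1.1814, -0.1785]), 'joint_velocities': array([-0.    , -0.0028, -0.0015, -0.001 , -0.0012, -0.0005]), 'joint_torque': array([  0.0002, -44.0984, -17.715 ,   0.0635,   0.0534,  -0.0001]), 'position': array([0.1735, 0.5998, 0.2297]), 'tool_rot': array([ 0.1404,  0.9901, -0.0009, -0.0003]), 'ft_force': array([ 0.2289,  0.4955, -0.2915]), 'moment': array([ 0.0284, -0.0624, -0.0044]), 'grip_force': 0.0, 'grip_width': 0.08713842760330368}
```

View pics/scene0.png

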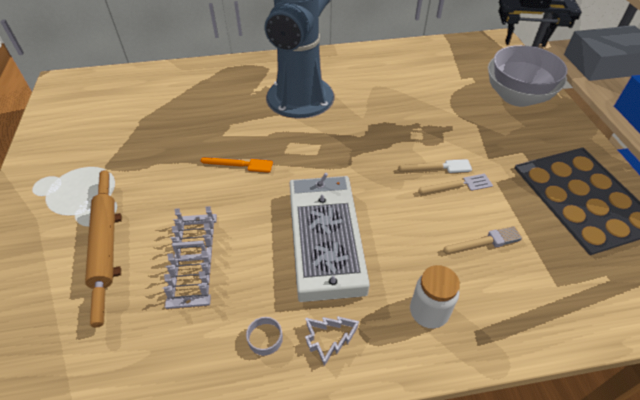

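View pics/top0.png

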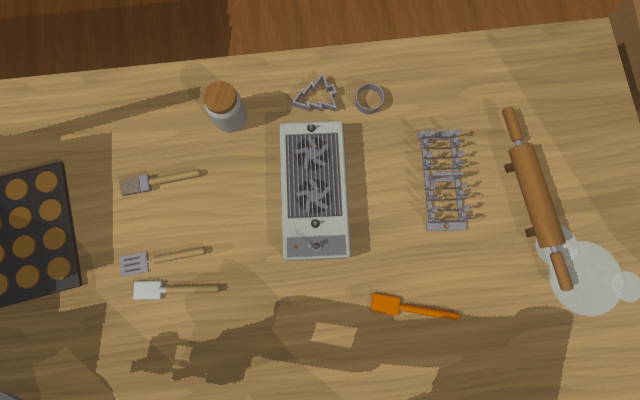

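The top view shows the dryer at (315,190) with pegs at (311,128) and (316,224), the toggle at (316,246), and the rack at (445,180). There are three tools: brush (160,180), lifter (165,258) and scraper (180,290). The knife is absent and the orange scraper is a decoy.

```bash
cat >> h.py <<'E'
def load(n): return dict(np.load('pics/'+n+'.npz'))
def proj(c,X):
    p=np.asarray(X)@c['R'].T+c['t']; return p[...,:2]/p[...,2:]*[c['fx'],c['fy']]+[c['cx'],c['cy']]
def rect(P):
    (x,y),(a,b),t=cv2.minAreaRect(P.astype(np.float32)); return np.array([x,y,a,b,t])
E
python3 - <<'E'
from h import *
for n,boxes in (('top',dict(dryer=(275,118,355,265),rack=(410,122,480,236),brush=(112,160,215,200),lifter=(112,240,210,278),scraper=(128,278,225,304))),
  ('scene',dict(dryer=(285,170,372,302),rack=(160,203,220,310),brush=(440,222,525,256),lifter=(415,170,495,196),scraper=(394,155,474,177)))):
    c=load(n);W=cloud(c)
    print(n,'table z',np.nanmedian(W[...,2]), 'noise')
    for k,(a,b,d,e) in boxes.items():
        p=W[b:e,a:d].reshape(-1,3);p=p[np.isfinite(p[:,0])]
        if k=='dryer':
            q=p[(abs(p[:,2]-.055)<.006)]; print(k,rect(q[:,:2]),np.median(q[:,2]))
            t=p[p[:,2]>.064]; print('high', len(t)); 
            l=cv2.kmeans(t[:,:2].astype(np.float32),3,None,(3,50,1e-4),5,cv2.KMEANS_PP_CENTERS)
            for i in range(3): s=t[l[1][:,0]==i]; print(s.mean(0),s.max(0),len(s))
        elif k=='rack':
            q=p[p[:,2]>.004]; print(k,rect(q[:,:2]),q[:,2].max())
            q=q[q[:,2]>.05]; print('handle?',len(q),rect(q[:,:2]),q.mean(0))
        else:
            q=p[p[:,2]>.005]; print(k,len(q),rect(q[:,:2]),q.mean(0),np.percentile(q[:,2],[50,90,99]))
E
```

```text
top table z -0.000985070035532782 noise
dryer [ 0.5717 -0.021   0.1497  0.3189 85.8635] 0.05445855285236019
high 68
[ 0.7127 -0.0312  0.0699] [ 0.7148 -0.0266  0.0741] 14
[ 0.441  -0.0022  0.0848] [0.4465 0.0059 0.0946] 36
[ 0.4901 -0.0152  0.0701] [ 0.4947 -0.0105  0.0751] 18
rack [ 0.5725 -0.3392  0.1571  0.2707 75.7427] 0.06463328489803175
handle? 354 [ 0.5678 -0.3283  0.0847  0.2134 85.7139] [ 0.5679 -0.3291  0.0559]
brush 894 [0.6519 0.3373 0.0633 0.1924 3.2333] [0.6388 0.3545 0.0146] [0.015  0.0177 0.0201]
lifter 446 [0.4533 0.338  0.0361 0.1965 1.0579] [0.4589 0.3068 0.0142] [0.0147 0.0175 0.0197]
scraper 999 [ 0.3821  0.311   0.1961  0.0419 83.3439] [0.3858 0.3295 0.0119] [0.0113 0.0168 0.019 ]
scene table z 0.0006968256356239986 noise
dryer [ 0.5719 -0.0201  0.1498  0.3227 85.8593] 0.055982920540287376
high 83
[ 0.4925 -0.0147  0.0708] [ 0.4952 -0.0113  0.0757] 16
[ 0.7157 -0.0306  0.0703] [ 0.7187 -0.0257  0.0752] 22
[ 0.4435 -0.0021  0.0827] [0.449  0.007  0.0975] 45
rack [ 0.5442 -0.3334  0.3137  0.1335  3.1492] 0.06552056455742147
handle? 430 [ 0.5663 -0.3271  0.0845  0.2181 84.9102] [ 0.5694 -0.3279  0.0566]
brush 839 [ 0.6259  0.3415  0.19    0.093  81.1952] [0.6434 0.3523 0.0154] [0.0162 0.0189 0.0212]
lifter 432 [ 0.4452  0.3433  0.1942  0.0897 79.9744] [0.4552 0.3241 0.0127] [0.0135 0.0188 0.0213]
scraper 592 [ 0.3894  0.3105  0.1974  0.0619 82.4184] [0.3888 0.325  0.0128] [0.0123 0.0181 0.0207]
```

```bash
cat >> h.py <<'E'
def line(P):
    vx,vy,x,y=cv2.fitLine(P.astype(np.float32),cv2.DIST_HUBER,0,1e-4,1e-4).ravel()
    if vx<0 and abs(vx)>abs(vy) or vy<0 and abs(vy)>abs(vx): vx,vy=-vx,-vy
    return np.array([vx,vy]),np.array([x,y])
def tool(p,L,z0=.005):
    """handle axis + origin from cloud points of one tool, handle end at low s (heads +y)"""
    q=p[p[:,2]>z0,:2]; d,m=line(q)
    for _ in range(3):
        s=(q-m)@d; s0=np.percentile(s,0.5); o=np.array([-d[1],d[0]]); w=(q-m)@o
        k=(s-s0<.115)&(abs(w-np.median(w[s-s0<.115]))<.013); d,m=line(q[k])
    s=(q-m)@d; w=abs((q-m)@np.array([-d[1],d[0]])); s=s[w<.02]
    a,b=np.percentile(s,[.5,99.5])
    return m+d*(a+.063),m+d*(b-L),np.degrees(np.arctan2(d[1],d[0])),b-a
E
python3 - <<'E'
from h import *
for n,boxes in (('top',dict(rack=(410,122,480,236),brush=(112,160,215,200),lifter=(112,240,210,278),scraper=(128,278,225,304))),
  ('scene',dict(rack=(160,203,220,310),brush=(440,222,525,256),lifter=(415,170,495,196),scraper=(394,155,474,177)))):
    c=load(n);W=cloud(c)
    for k,(a,b,d,e) in boxes.items():
        p=W[b:e,a:d].reshape(-1,3);p=p[np.isfinite(p[:,0])]
        if k=='rack':
            q=p[p[:,2]>.0585]; dd,m=line(q[:,:2]); s=(q[:,:2]-m)@dd
            print(n,'bar',len(q),m+dd*(s.min()+s.max())/2,np.ptp(s),np.degrees(np.arctan2(dd[1],dd[0])),q[:,2].max(), rect(q[:,:2]))
            q=p[(p[:,2]>.04)];print(' jaws',rect(q[:,:2]))
            g=(p[:,2]>.005)&(p[:,2]<.012)
            for x0 in(.43,.66):
                q=p[g&(p[:,0]>x0)&(p[:,0]<x0+.06)]; print(' plate',len(q),rect(q[:,:2]))
        else: print(n,k,*tool(p,dict(brush=.128,lifter=.138,scraper=.135)[k]))
c=load('top');i=c['image'][110:245,400:490,::-1];j=c['image'][115:270,270:360,::-1]
o=np.zeros((600,800,3),np.uint8);i=cv2.resize(i,None,fx=4,fy=4);o[:i.shape[0],:i.shape[1]]=i;j=cv2.resize(j,None,fx=3.8,fy=3.8);o[:j.shape[0],400:400+j.shape[1]]=j
cv2.imwrite('pics/z1.png',o)
E
```

```text
top bar 101 [ 0.5678 -0.3294] 0.07424610655181789 85.88991 0.06463328489803175 [ 0.5433 -0.3261  0.0707  0.1599 81.9464]
 jaws [ 0.5678 -0.3281  0.085   0.2134 85.7323]
 plate 312 [ 0.4682 -0.3204  0.0924  0.0453 85.4339]
 plate 199 [ 0.6765 -0.3367  0.0923  0.0288 87.1706]
top brush [0.6421 0.3057] [0.6424 0.3034] 95.56059 0.18863157276506282
top lifter [0.4591 0.3044] [0.4603 0.287 ] 94.11331 0.18363186830326136
top scraper [0.381  0.2778] [0.3805 0.2731] 84.468 0.19324177115915936
scene bar 137 [ 0.5693 -0.3279] 0.08280712814425045 86.43206 0.06552056455742147 [ 0.5681 -0.329   0.0789  0.2129 84.7217]
 jaws [ 0.566  -0.3276  0.0863  0.2181 85.2753]
 plate 186 [ 0.4592 -0.3334  0.0569  0.1236  2.6914]
 plate 386 [ 0.6752 -0.3294  0.1066  0.0351 85.4029]
scene brush [0.6491 0.3065] [0.6492 0.3047] 94.137024 0.18918288484966284
scene lifter [0.4636 0.3052] [0.4643 0.2955] 93.83089 0.19126123807627246
scene scraper [0.3853 0.277 ] [0.385  0.2736] 84.81612 0.19457264082462356
```

View pics/z1.png

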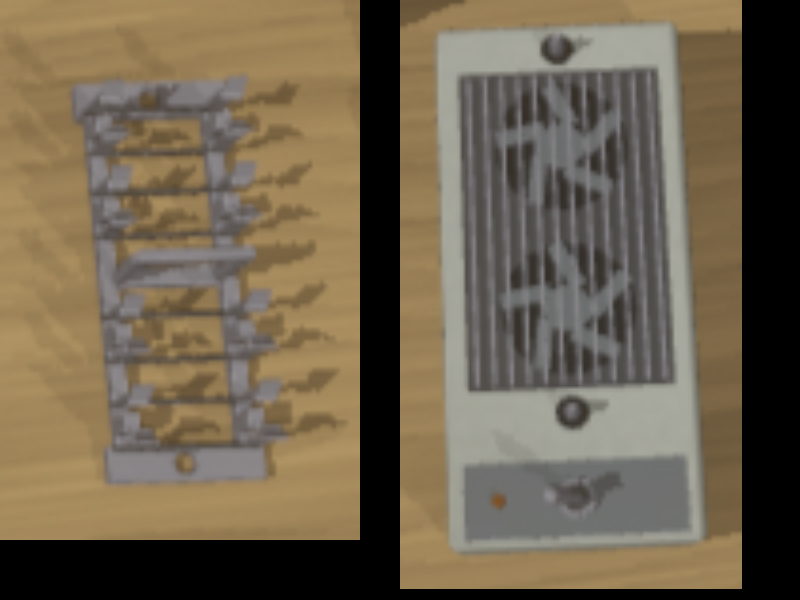

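The crop shows the rack holes at top-view pixels ≈(437,134) and (446,225), the bar at (446,175), the peg tops at ≈(312,127) and (315,223), and the toggle leaning left (+y, off).

```bash
cat >> h.py <<'E'
def ray(c,px,z):
    d=np.array([(px[0]-c['cx'])/c['fx'],(px[1]-c['cy'])/c['fy'],1])@c['R']; o=-c['R'].T@c['t']
    return o+d*(z-o[2])/d[2]
def dist(): pass
E
python3 - <<'E'
from h import *
c=load('top')
h=[ray(c,p,.008) for p in((446.2,225.5),(437.3,134.3))]; g=[ray(c,p,.075) for p in((315.3,222.9),(311.6,127.1))]
for a in(h,g):
    d=a[1]-a[0];print(a,np.linalg.norm(d),(a[0]+a[1])/2,np.degrees(np.arctan2(d[1],d[0])))
for n in('top','scene'):
    c=load(n); print(n,'cam',-c['R'].T@c['t'])
    print(proj(c,np.array([[.5685-.112,-.3287+.0086,.008],[.5685+.112,-.3287-.0086,.008],[.4905,-.0148,.075],[.7139,-.031,.075]])))
c=load('scene')
o=np.zeros((600,800,3),np.uint8);i=cv2.resize(c['image'][200:315,155:225,::-1],None,fx=5,fy=5,interpolation=2);o[:i.shape[0],:i.shape[1]]=i
j=cv2.resize(c['image'][170:305,285:375,::-1],None,fx=4.4,fy=4.4,interpolation=2);o[:j.shape[0],400:400+j.shape[1]]=j
cv2.imwrite('pics/z2.png',o)
E
```

```text
[array([ 0.4551, -0.3191,  0.008 ]), array([ 0.6789, -0.3377,  0.008 ])] 0.22460614185043673 [ 0.567  -0.3284  0.008 ] -4.741973501813795
[array([ 0.4872, -0.0152,  0.075 ]), array([ 0.7062, -0.0319,  0.075 ])] 0.2196977880057793 [ 0.5967 -0.0236  0.075 ] -4.380832966046751
top cam [ 0.3687 -0.0026  0.9406]
[[446.5153 224.8394]
 [437.0419 133.6964]
 [314.9596 221.4064]
 [310.8102 123.984 ]]
scene cam [ 1.1911 -0.1369  0.8726]
[[196.2257 218.7293]
 [187.264  301.0592]
 [321.6209 194.7142]
 [332.6073 276.3479]]
```

View pics/z2.png

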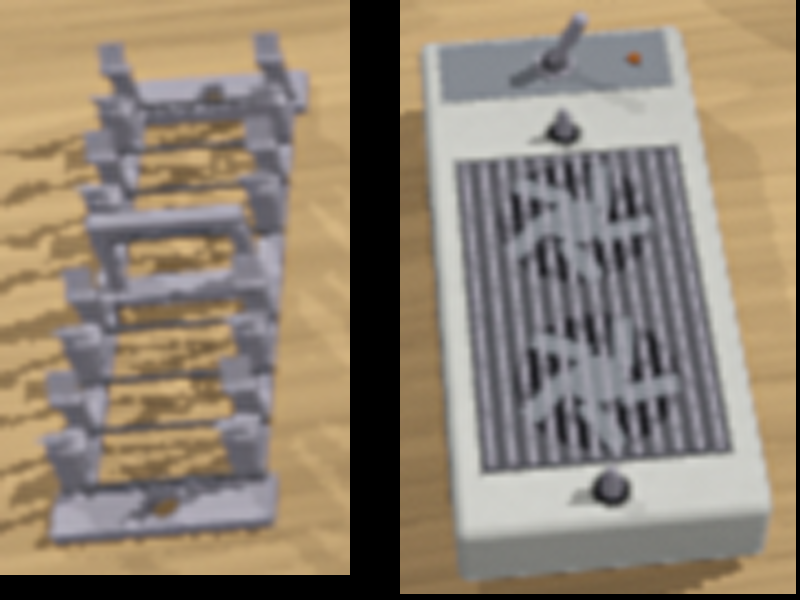

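Emit:
send_rows:
  increments: [0,0,-0.1,2.72,-2.92,0,0.5,0,0,-0.1,2.72,-2.92,0,0.5,0,0,-0.1,2.72,-2.92,0,0.5,0,0,-0.1,2.72,-2.92,0,0.5,0,0,-0.1,2.72,-2.92,0,0.5,0,0,-0.1,2.72,-2.92,0,0.5,0,0,-0.1,2.72,-2.92,0,0.5,0,0,-0.1,2.72,-2.92,0,0.5,0,0,-0.1,2.72,-2.92,0,0.5,0,0,-0.1,2.72,-2.92,0,0.5,0,0,-0.1,2.72,-2.92,0,0.5,0,0,-0.1,2.72,-2.92,0,0.5]

```text
time: 1.1
position: [0.5009, 0.2482, 0.2302]
tool_rot: [0.677, 0.736, -0.0, -0.0]
ft_force: [0.4, 0.3, -0.2]
grip_width: 0.0434
grip_force: 0.0
```

Emit:
send_rows:
  increments: [0,0,-0.042,0.46,-3.86,0,0.5,0,0,-0.042,0.46,-3.86,0,0.5,0,0,-0.042,0.46,-3.86,0,0.5,0,0,-0.04,0.46,-3.86,0,0.5,0,0,0,0.46,-3.86,0,0.5,0,0,0,0.46,-3.86,0,0.5,0,0,0,0.46,-3.86,0,0.5,0,0,0,0.46,-3.86,0,0.5,0,0,0,0.46,-3.86,0,0.5,0,0,0,0.46,-3.86,0,0.5,0,0,0,0.46,-3.86,0,0.5,0,0,0,0.46,-3.86,0,0.5,0,0,0,0.46,-3.86,0,0.5,0,0,0,0.46,-3.86,0,0.5,0,0,0,0.46,-3.86,0,0.5,0,0,0,0,0,0,0.5,0,0,0,0,0,0,0.5]

```text
time: 2.52
position: [0.5686, -0.3314, 0.2295]
tool_rot: [0.735, 0.678, -0.0, -0.0]
ft_force: [-0.7, 1.1, -0.3]
grip_width: 0.0434
grip_force: 0.0
```

Emit:
send_rows:
  increments: [0,0,0,0,0.25,-3.5,0.5,0,0,0,0,0,-3.5,0.5,0,0,0,0,0,-3.5,0.5,0,0,0,0,0,-3.5,0.5,0,0,0,0,0,-2,0.5,0,0,0,0,0,-1.35,0.5,0,0,0,0,0,-1,0.5,0,0,0,0,0,0,0.5,0,0,0,0,0,0,0.5,0,0,0,0,0,0,0,0,0,0,0,0,0,0,0,0,0,0,0,0,0,0,0,0,0,0,0,0,0,0,0,0,0,0,0,0,0,0,0,0,0,0,0,0,0,0,0,0,0]
  newtons: 45

```text
time: 3.85
position: [0.5687, -0.3266, 0.0473]
tool_rot: [0.734, 0.679, -0.0, -0.0]
ft_force: [-1.9, 0.8, 1.8]
grip_width: 0.0076
grip_force: 45.0
```

Emit:
send_rows:
  increments: [0,0,0,0,0,1,0,0,0,0,0,0,2,0,0,0,0,0,0,3,0,0,0,0,0,0,3,0,0,0,0,0,0,2,0,0,0,0,0,0,1,0,0,0,0,0.3,2,0,0,0,0,0,0.3,3,0,0,0,0,0,0.3,3,0,0,0,0,0,0.3,3,0,0,0,0,0,0.3,3,0,0,0,0,0,0.3,3,0,0,0,0,0,0.3,3,0,0,0,0,0,0.3,3,0,0,0,0,0,0.3,3,0,0,0,0,0,0.3,2.5,0,0,0,0,0,0.3,1.5,0,0,0,0,0,0,0.5,0,0,0,0,0,0,0,0,0,0,0,0,0,0,0,0,0]

```text
validation failed for argument at $.in...
```

```bash
python3 - <<'E'
from h import *
o=np.zeros((560,800,3),np.uint8)
a=shot('top')['image'][90:290,240:400,::-1]; b=shot('scene')['image'][120:320,250:410,::-1]
for k,i in enumerate((a,b)):
    i=cv2.resize(i,None,fx=2.5,fy=2.5,interpolation=2); o[:500,k*400:k*400+400]=i
cv2.imwrite('pics/z3.png',o); s=robot.get_obs(); print(s['position'],s['tool_rot'],s['ft_force'],s['grip_width'])
E
```

```text
[ 0.5687 -0.3266  0.0473] [ 0.7338  0.6794 -0.0002 -0.0004] [-1.362   0.5613  3.1241] 0.007202870903393838
```

View pics/z3.png

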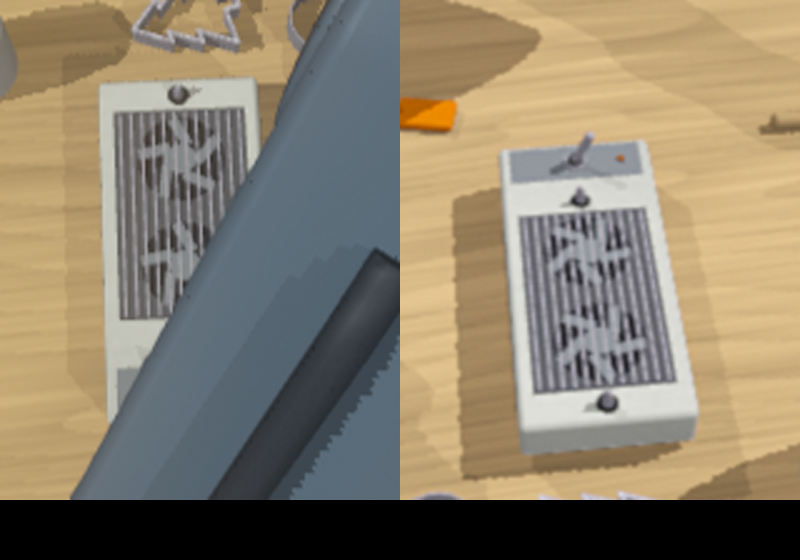

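The move was refused because of a row count slip, so that picture shows only the bare dryer, with the arm covering part of the top view. Resending it.

Emit:
send_rows:
  increments: [0,0,0,0,0,1,0,0,0,0,0,0,2,0,0,0,0,0,0,3,0,0,0,0,0,0,3,0,0,0,0,0,0,2,0,0,0,0,0,0,1,0,0,0,0,0.3,2,0,0,0,0,0,0.3,3,0,0,0,0,0,0.3,3,0,0,0,0,0,0.3,3,0,0,0,0,0,0.3,3,0,0,0,0,0,0.3,3,0,0,0,0,0,0.3,3,0,0,0,0,0,0.3,3,0,0,0,0,0,0.3,3,0,0,0,0,0,0.3,2.5,0,0,0,0,0,0.3,1.5,0,0,0,0,0,0,0.5,0,0,0,0,0,0,0,0,0]

```text
time: 5.53
position: [0.6013, -0.02, 0.1662]
tool_rot: [0.733, 0.68, -0.001, -0.001]
ft_force: [-0.8, -0.4, -3.7]
grip_width: 0.0074
grip_force: 45.0
```

```bash
cat > view.py <<'E'
from h import *
import sys
def pair(fn,A,B):
    o=np.zeros((500,800,3),np.uint8)
    for k,(n,(u,v)) in enumerate((('top',A),('scene',B))):
        i=shot(n)['image'][v:v+200,u:u+160,::-1]; o[:,k*400:k*400+400]=cv2.resize(i,None,fx=2.5,fy=2.5,interpolation=2)
    cv2.imwrite('pics/'+fn,o); s=robot.get_obs(); print(s['time'],s['position'],s['tool_rot'],s['ft_force'],s['grip_width'])
if __name__=='__main__': pair(sys.argv[1],eval(sys.argv[2]),eval(sys.argv[3]))
E
python3 view.py z4.png 240,90 250,120
```

```text
5.6333 [ 0.6017 -0.0222  0.1665] [ 0.7338  0.6794 -0.0006 -0.0002] [ 0.7394 -0.2892 -3.5418] 0.007580990732736956
```

View pics/z4.png

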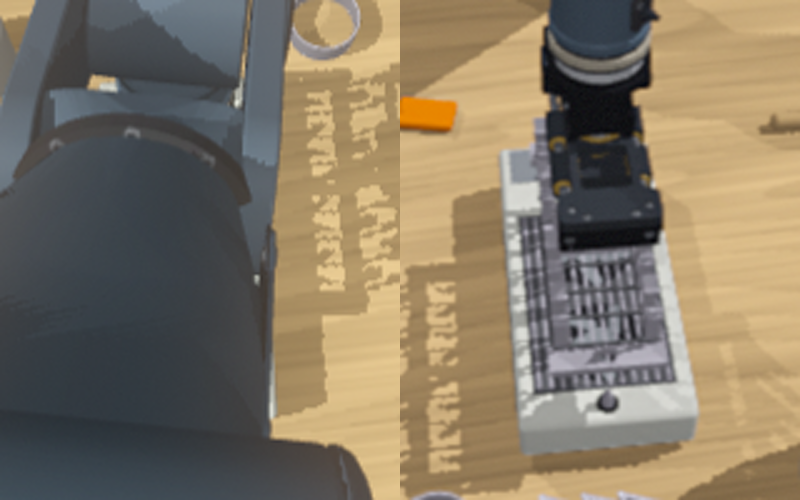

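The scene view shows the rack held level over the deck, with the far end plate at ≈(555+,360) in the crop. I'll measure that plate from depth.

```bash
python3 - <<'E'
from h import *
W=cloud(load('scene'));p=W.reshape(-1,3);p=p[np.isfinite(p[:,0])]
q=p[(p[:,2]>.115)&(p[:,2]<.135)&(p[:,0]>.66)&(p[:,0]<.76)&(abs(p[:,1]+.03)<.07)]
print(len(q),rect(q[:,:2]),q.max(0),q.min(0),np.median(q[:,2]))
e=q[q[:,0]>.705]; print(rect(e[:,:2]),'lr',np.percentile(e[:,1],[1,99]),[np.median(e[(e[:,1]>a)&(e[:,1]<a+.03),2]) for a in(-.075,-.045,-.015)])
# seat prediction of plate: far edge centre at seat + 0.123
R=np.array([.9974,-.0722]); print('pred far edge',np.array([.6018,-.0226])+R*.123,'hole',np.array([.6018,-.0226])+R*.112)
# original plate same measurement reference on table from scene0? hole pixel:
c=load('scene'); print(proj(c,np.array([[.7135,-.0307,.1275]])))
i=c['image'][240:290,300:360,::-1]; cv2.imwrite('pics/z5.png',cv2.resize(i,None,fx=10,fy=10,interpolation=2))
E
```

```text
641 [ 0.6915 -0.0295  0.0918  0.0677 85.8683] [0.728  0.0147 0.135 ] [ 0.66   -0.0776  0.1171] 0.12770070247157836
[ 0.7145 -0.0312  0.0918  0.0215 85.8683] lr [-0.0765  0.0138] [np.float64(0.12727850089216267), np.float64(0.127086715790309), np.float64(0.12759333136205736)]
pred far edge [ 0.7245 -0.0315] hole [ 0.7135 -0.0307]
[[333.2132 261.9097]]
```

View pics/z5.png

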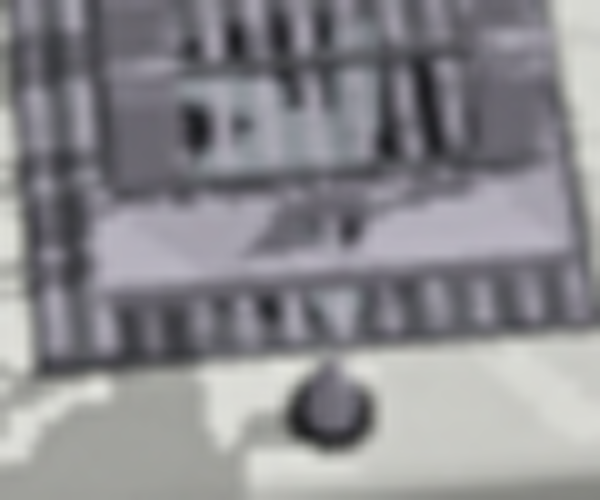

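The picture shows the hole ≈(335,262) just above the far peg. By depth the plate is within 1 mm of its seat line and the yaw matches. I'll lower it.

Emit:
send_rows:
  increments: [0,0,0,0,0.05,-2,0,0,0,0,0,0,-1.5,0,0,0,0,0,0,-1,0,0,0,0,0,0,-0.5,0,0,0,0,0,0,-0.3,0,0,0,0,0,0,0,0]

```text
time: 6.13
position: [0.6021, -0.0217, 0.1136]
tool_rot: [0.734, 0.679, -0.0, -0.0]
ft_force: [-0.2, 0.2, -4.1]
grip_width: 0.0073
grip_force: 45.0
```

Underside at ≈0.066 is past the peg tips with no contact force, so I keep lowering.

Emit:
send_rows:
  increments: [0,0,0,0,0,-0.4,0,0,0,0,0,0,-0.4,0,0,0,0,0,0,-0.3,0,0,0,0,0,0,-0.1,0,0,0,0,0,0,0,0]

```text
time: 6.55
position: [0.6023, -0.0211, 0.1023]
tool_rot: [0.734, 0.679, 0.0, 0.0]
ft_force: [-0.4, 0.8, -2.2]
grip_width: 0.0076
grip_force: 45.0
```

Emit:
send_rows:
  increments: [0,0,0,0,0,-0.05,0.1,0,0,0,0,0,0,0.35,0,0,0,0,0,0,0.35,0,0,0,0,0,0,0.35,0,0,0,0,0,0,0.35,0,0,0,0,0,2,0.35,0,0,0,0,0,4,0.35,0,0,0,0,0,4,0.35,0,0,0,0,0,4,0.35,0,0,0,0,0,2,0.35,0,0,0,0,0,0,0.35]

```text
time: 7.47
position: [0.6057, -0.0217, 0.2681]
tool_rot: [0.734, 0.679, 0.004, 0.005]
ft_force: [-0.1, -0.8, 0.5]
grip_width: 0.0304
grip_force: 0.0
```

```bash
cat >> h.py <<'E'
LEN=dict(brush=.128,lifter=.138,scraper=.135)
CEN=dict(brush=(.64,.345),lifter=(.457,.345),scraper=(.385,.315))
def tools(n,W,names=LEN):
    for k in names:
        u=W.reshape(-1,3); x,y=CEN[k]
        u=u[np.isfinite(u[:,0])&(abs(u[:,0]-x)<.045)&(abs(u[:,1]-y)<.15)&(u[:,2]<.04)]
        try: print(n,k,len(u),*tool(u,LEN[k],.006))
        except Exception as e: print(n,k,'none',e)
def rack(n,W,z0=.055):
    p=W.reshape(-1,3);p=p[np.isfinite(p[:,0])&(abs(p[:,0]-.6)<.16)&(abs(p[:,1]+.02)<.07)]
    q=p[(p[:,2]>z0+.0585)&(p[:,2]<z0+.075)&(abs(p[:,0]-.602)<.02)]
    if len(q)>20: print(n,'bar',len(q),rect(q[:,:2]),q[:,2].max())
    for a,b in((-.03,.14),(-.125,.1)):
        e=p[(abs(p[:,2]-z0-.008)<.004)&(abs(p[:,0]-.602-(.112 if a<0 and b>.12 else -.112))<.0145)]
        if len(e)>20: print(n,'plate',len(e),rect(e[:,:2]),np.median(e[:,2]))
E
python3 view.py z6.png 240,90 250,120; python3 - <<'E'
from h import *
for n in('top','scene'):
    W=cloud(load(n)); tools(n,W); rack(n,W)
E
```

```text
7.5667 [ 0.6024 -0.0211  0.2625] [0.7338 0.6794 0.0006 0.0009] [ 0.1673  1.0361 -0.8506] 0.030444217332758913
top brush 4290 [0.643 0.306] [0.6433 0.3038] 95.44768 0.18879928695120968
top lifter 2251 [0.4529 0.4187] [0.4595 0.2826] 92.81423 0.06475716269015627
top scraper 1267 [0.4271 0.3744] [0.2975 0.4519] -30.87747 0.047024772117269645
scene brush 3922 [0.6487 0.3062] [0.6488 0.3041] 94.739586 0.18897108601500656
scene lifter 2889 [0.4644 0.3054] [0.4656 0.2862] 93.5958 0.18177844550003544
scene scraper 2573 [0.3849 0.2767] [0.3847 0.274 ] 84.14947 0.19524008287139882
scene bar 114 [ 0.6026 -0.0192  0.0227  0.0704  9.9909] 0.1209783598664946
scene plate 411 [ 0.7148 -0.0314  0.1108  0.0231 85.8063] 0.06331935320991655
scene plate 171 [ 0.4903 -0.0205  0.0783  0.0271 88.0684] 0.06330372185147012
```

View pics/z6.png

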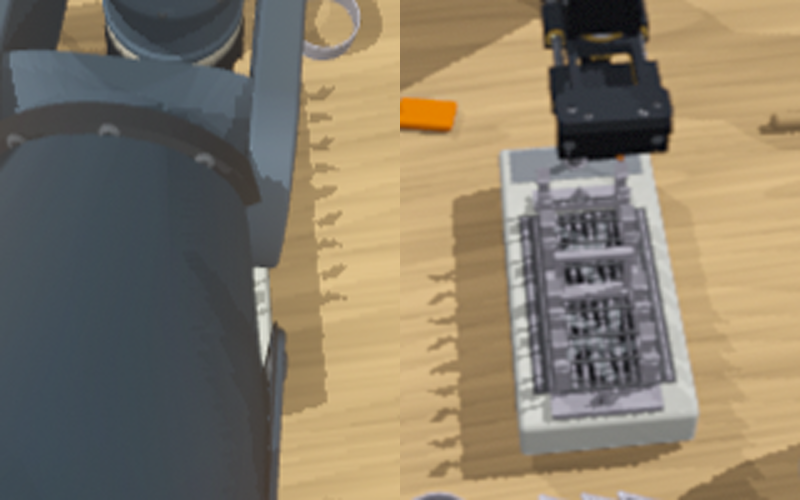

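The rack is seated: both plate tops are at 0.063 m and the pegs come through the holes. Next is the brush.

Emit:
send_rows:
  increments: [0,0,0.0185,0.48,3.63,0,0.5,0,0,0.0185,0.48,3.63,0,0.5,0,0,0.0185,0.48,3.63,0,0.5,0,0,0.0185,0.48,3.63,0,0.5,0,0,0.0185,0.48,3.63,0,0.5,0,0,0.0185,0.48,3.63,0,0.5,0,0,0.0185,0.48,3.63,0,0.5,0,0,0.0185,0.48,3.63,0,0.5,0,0,0.0185,0.48,3.63,0,0.5,0,0,0,0,0,-4,0.5,0,0,0,0,0,-4,0.5,0,0,0,0,0,-2,0.5,0,0,0,0,0,0,0.5,0,0,0,0,0,0,0.5]

```text
time: 8.73
position: [0.6434, 0.3051, 0.1579]
tool_rot: [0.675, 0.738, -0.003, -0.002]
ft_force: [-0.1, -0.3, 0.2]
grip_width: 0.0434
grip_force: 0.0
```

```bash
python3 - <<'E'
from h import *
for n in('top','scene'):
    W=cloud(shot(n)); tools(n,W,('brush','lifter','scraper'));p=W.reshape(-1,3)
    q=p[(p[:,2]>.1)&(p[:,2]<.13)&(p[:,0]>.66)&(p[:,1]>.1)&(p[:,1]<.26)]
    if len(q)>30: print(n,'jar',rect(q[:,:2]))
s=robot.get_obs();print(s['position'],s['tool_rot'])
E
```

```text
top brush 2887 [0.6428 0.305 ] [0.6498 0.2202] 94.71995 0.10591744632406422
top lifter 5109 [0.4591 0.3043] [0.4636 0.2407] 94.09851 0.13722391869863365
top scraper 5337 [0.381  0.2775] [0.3805 0.2732] 84.464386 0.19362736515467005
top jar [ 0.7847  0.1632  0.0716  0.0717 49.3568]
scene brush 3919 [0.6483 0.3062] [0.6484 0.3038] 94.57713 0.18858037333897287
scene lifter 2084 [0.4646 0.3054] [0.4671 0.2677] 93.67508 0.16320470592598293
scene scraper 2125 [0.3846 0.2765] [0.3838 0.2677] 84.708374 0.18918520635467406
scene jar [ 0.7858  0.1634  0.0722  0.0722 45.2943]
[0.6463 0.3057 0.1623] [0.6749 0.7379 0.0008 0.0004]
```

Emit:
send_rows:
  increments: [0,0,0,0,0,-4,0.5,0,0,0,0,0,-4,0.5,0,0,0,0,0,-4,0.5,0,0,0,0,0,-2,0.5,0,0,0,0,0,-1,0.5,0,0,0,0,0,0,0.5,0,0,0,0,0,0,0.5]

```text
time: 9.42
position: [0.6472, 0.306, 0.0136]
tool_rot: [0.675, 0.738, 0.002, 0.001]
ft_force: [0.1, -0.6, 1.0]
grip_width: 0.0432
grip_force: 0.0
```

Emit:
send_rows:
  increments: [0,0,0,0,0,-0.25,0.5,0,0,0,0,0,0,0.1,0,0,0,0,0,0,0.1,0,0,0,0,0,0,0,0,0,0,0,0,0,0,0,0,0,0,0,0,0,0,0,0,0,0,0,0]
  newtons: 50

```text
time: 10.0
position: [0.6455, 0.3057, 0.0095]
tool_rot: [0.675, 0.738, 0.0, 0.0]
ft_force: [-2.1, 0.1, 2.1]
grip_width: 0.0167
grip_force: 50.0
```

Emit:
send_rows:
  increments: [0,0,0,0,0,2,0,0,0,0,0,0,4,0,0,0,0,0,0,4,0,0,0,0,0,0,4,0,0,0,0,0,0,4,0,0,0,-0.018,0.52,-3.72,0,0,0,0,-0.018,0.52,-3.72,0,0,0,0,-0.018,0.52,-3.72,0,0,0,0,-0.018,0.52,-3.72,0,0,0,0,-0.018,0.52,-3.72,0,0,0,0,-0.018,0.52,-3.72,0,0,0,0,-0.018,0.52,-3.72,0,0,0,0,-0.018,0.52,-3.72,0,0,0,0,-0.018,0.52,-3.72,0,0,0,0,0,0,0,-2,0,0,0,0,0,0,-2,0,0,0,0,0,0,0,0,0,0,0,0,0,0,0]

```text
time: 11.5
position: [0.6908, -0.0291, 0.1474]
tool_rot: [0.732, 0.681, -0.001, -0.002]
ft_force: [-0.7, 0.3, -0.6]
grip_width: 0.0166
grip_force: 50.0
```

```bash
python3 view.py z7.png 240,90 300,150; python3 - <<'E'
from h import *
for n in('top','scene'):
    W=cloud(load(n)); p=W.reshape(-1,3); z=robot.get_obs()['position'][2]
    q=p[(p[:,2]>z-.02)&(p[:,2]<z+.015)&(p[:,0]>.65)&(p[:,0]<.74)&(p[:,1]>.012)&(p[:,1]<.2)]
    if len(q)>30:
        print(n,'head',len(q),rect(q[:,:2]),np.percentile(q[:,2],[5,50,95]),'ymax',q[:,1].max())
        h=q[q[:,1]<.03]; print(len(h),line(h[:,:2]) if len(h)>9 else '',h[:,2].max() if len(h) else '')
W=cloud(load('top')); tools('top',W,('lifter','scraper'))
W=cloud(load('scene')); tools('scene',W,('lifter','scraper'))
E
```

```text
11.6 [ 0.6927 -0.0287  0.1498] [0.732  0.6813 0.0004 0.0005] [0.1071 0.5469 0.4387] 0.017084231092352742
scene head 705 [ 0.6989  0.06    0.0777  0.0432 86.3795] [0.1463 0.1551 0.1583] ymax 0.09893612619260543
30 (array([0.9819, 0.1893], dtype=float32), array([0.6988, 0.0273], dtype=float32)) 0.15972427891440835
top lifter none OpenCV(4.12.0) /io/opencv/modules/imgproc/src/linefit.cpp:50: error: (-215:Assertion failed) count > 0 in function 'fitLine2D_wods'

top scraper none OpenCV(4.12.0) /io/opencv/modules/imgproc/src/linefit.cpp:50: error: (-215:Assertion failed) count > 0 in function 'fitLine2D_wods'

scene lifter 2896 [0.4645 0.3055] [0.4649 0.2976] 92.67167 0.19312726139593595
scene scraper 2582 [0.3853 0.277 ] [0.385  0.2735] 85.1585 0.19453678289073498
```

View pics/z7.png

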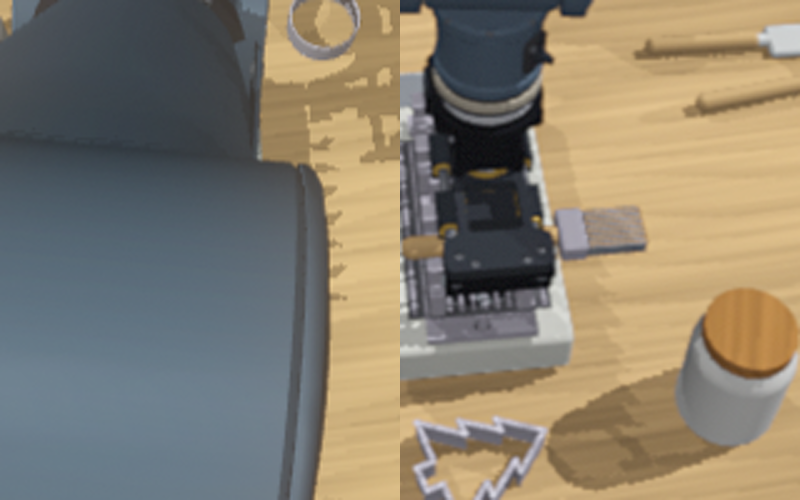

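The brush is held level: head end at y≈0.099, so its middle is at −0.029, aligned with clip 3. Pressing it in.

Emit:
send_rows:
  increments: [0,0,0,-0.05,0,-1.5,0,0,0,0,0,0,-1.5,0,0,0,0,0,0,-1,0,0,0,0,0,0,-0.5,0,0,0,0,0,0,-0.5,0,0,0,0,0,0,-0.4,0,0,0,0,0,0,-0.3,0,0,0,0,0,0,0,0,0,0,0,0,0,0,0]

```text
time: 12.35
position: [0.6921, -0.0288, 0.0934]
tool_rot: [0.732, 0.681, 0.0, 0.0]
ft_force: [-1.3, -0.2, 4.7]
grip_width: 0.0165
grip_force: 50.0
```

Emit:
send_rows:
  increments: [0,0,0,0,0,-0.12,0,0,0,0,0,0,0,0,0,0,0,0,0,0,0]

```text
time: 12.6
position: [0.6922, -0.0288, 0.0933]
tool_rot: [0.732, 0.681, 0.001, 0.001]
ft_force: [-2.9, 0.6, 10.1]
grip_width: 0.0169
grip_force: 50.0
```

```bash
python3 - <<'E'
from h import *
s=robot.get_obs();print(s['position'],s['ft_force'])
p=cloud(shot('scene')).reshape(-1,3)
q=p[(p[:,2]>.07)&(p[:,2]<.115)&(p[:,0]>.65)&(p[:,0]<.75)&(p[:,1]>.06)&(p[:,1]<.2)]
print(len(q),rect(q[:,:2]),np.percentile(q[:,2],[5,50,95]),q[:,1].max())
E
```

```text
[ 0.6922 -0.0288  0.0933] [-2.9214  0.6053 10.0681]
336 [0.7003 0.08   0.0412 0.039  1.5558] [0.0919 0.0994 0.102 ] 0.09933450174975451
```

Force rises with no further motion, and the head height shows no slip, so the brush is on its saddle. Releasing and going to the lifter.

Emit:
send_rows:
  increments: [0,0,0,0,0,0.1,0.35,0,0,0,0,0,0,0.35,0,0,0,0,0,0,0.35,0,0,0,0,0,0,0.35,0,0,0,0,0,4,0.35,0,0,0,0,0,4,0.35,0,0,0,0,0,4,0.35,0,0,0.0125,-2.09,3.04,0,0.5,0,0,0.0125,-2.09,3.04,0,0.5,0,0,0.0125,-2.09,3.04,0,0.5,0,0,0.0125,-2.09,3.04,0,0.5,0,0,0.0125,-2.09,3.04,0,0.5,0,0,0.0125,-2.09,3.04,0,0.5,0,0,0.0125,-2.09,3.04,0,0.5,0,0,0.0125,-2.09,3.04,0,0.5,0,0,0.0125,-2.09,3.04,0,0.5,0,0,0.0125,-2.09,3.04,0,0.5,0,0,0.0125,-2.09,3.04,0,0.5,0,0,0,0,0,-3,0.5,0,0,0,0,0,0,0.5]

```text
time: 14.32
position: [0.4578, 0.3058, 0.1784]
tool_rot: [0.682, 0.731, -0.004, -0.002]
ft_force: [-0.6, -0.7, -0.9]
grip_width: 0.0435
grip_force: 0.0
```

```bash
python3 view.py z8.png 90,150 300,120; python3 - <<'E'
from h import *
for n in('top','scene'):
    W=cloud(load(n)); tools(n,W,('lifter','scraper')); rack(n,W); p=W.reshape(-1,3)
    q=p[(p[:,2]>.092)&(p[:,2]<.112)&(p[:,0]>.65)&(p[:,0]<.74)&(p[:,1]>-.1)&(p[:,1]<.03)]
    if len(q)>30: d,m=line(q[:,:2]);print('handle',len(q),m,np.degrees(np.arctan2(d[1],d[0])),np.percentile(q[:,2],[50,98]),q[:,1].min())
E
```

```text
14.4167 [0.4611 0.3049 0.181 ] [ 0.6835  0.7299 -0.0014 -0.0004] [0.2206 0.2699 0.1269] 0.04357466263547098
top lifter 2988 [0.4591 0.304 ] [0.4649 0.2211] 94.02645 0.1179255302242876
top scraper 4014 [0.3809 0.2769] [0.3781 0.2474] 84.60789 0.1683988618681522
top bar 109 [ 0.6022 -0.0225  0.0659  0.0076 82.9352] 0.11913129811310941
top plate 110 [ 0.7196 -0.0252  0.0741  0.0133 84.9436] 0.06217304499723804
top plate 354 [ 0.49   -0.0238  0.1108  0.0215 86.5704] 0.062153931944418914
handle 581 [ 0.6892 -0.0261] 88.06766 [0.1001 0.111 ] -0.09172960995826179
scene lifter 2895 [0.4641 0.305 ] [0.4648 0.2944] 93.67721 0.19038131250573587
scene scraper 2568 [0.3852 0.2768] [0.3849 0.274 ] 84.392654 0.19517730259926025
scene bar 122 [ 0.6019 -0.0164  0.0229  0.0772 10.5388] 0.12122005737726257
scene plate 401 [ 0.7145 -0.0311  0.092   0.027  89.3333] 0.06348378348907044
scene plate 176 [ 0.4906 -0.0206  0.0782  0.0248 87.6312] 0.06350283463330716
handle 659 [ 0.6924 -0.0481] 87.09817 [0.1008 0.1107] -0.09193001470028453
```

View pics/z8.png

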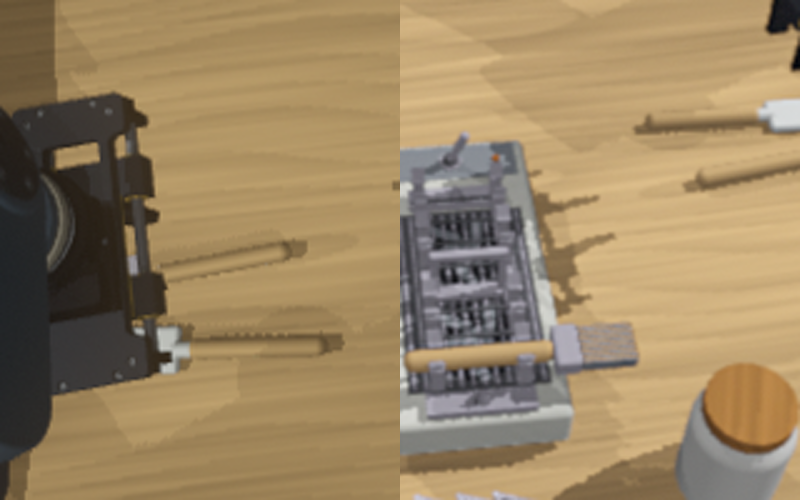

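The brush is home in clip 3: handle end at y −0.092, top at ≈0.102. The lifter is under the jaws, so I descend and grip.

Emit:
send_rows:
  increments: [0,0,0,0.08,0,-4,0.5,0,0,0,0,0,-4,0.5,0,0,0,0,0,-4,0.5,0,0,0,0,0,-3,0.5,0,0,0,0,0,-1.3,0.5,0,0,0,0,0,-0.8,0.5,0,0,0,0,0,0,0.5,0,0,0,0,0,0,0.5]

```text
time: 15.08
position: [0.4642, 0.305, 0.0117]
tool_rot: [0.684, 0.729, 0.001, 0.0]
ft_force: [0.1, -0.3, 0.2]
grip_width: 0.0436
grip_force: 0.0
```

Emit:
send_rows:
  increments: [0,0,0,0,0,-0.1,0.5,0,0,0,0,0,0,0.1,0,0,0,0,0,0,0.1,0,0,0,0,0,0,0,0,0,0,0,0,0,0,0,0,0,0,0,0,0,0,0,0,0,0,0,0]
  newtons: 50

```text
time: 15.67
position: [0.4624, 0.3053, 0.0102]
tool_rot: [0.684, 0.73, -0.0, -0.0]
ft_force: [-1.8, -0.6, 2.8]
grip_width: 0.0166
grip_force: 49.7
```

Emit:
send_rows:
  increments: [0,0,0,0,0,2,0,0,0,0,0,0,4,0,0,0,0,0,0,4,0,0,0,0,0,0,4,0,0,0,0,0,0,4,0,0,0,-0.0138,1.777,-3.304,0,0,0,0,-0.0138,1.777,-3.304,0,0,0,0,-0.0138,1.777,-3.304,0,0,0,0,-0.0138,1.777,-3.304,0,0,0,0,-0.0138,1.777,-3.304,0,0,0,0,-0.0138,1.777,-3.304,0,0,0,0,-0.0138,1.777,-3.304,0,0,0,0,-0.0138,1.777,-3.304,0,0,0,0,-0.0138,1.777,-3.304,0,0,0,0,-0.0138,1.777,-3.304,0,0,0,0,0,0,0,-2,0,0,0,0,0,0,-2,0,0,0,0,0,0,0,0,0,0,0,0,0,0,0]

```text
time: 17.25
position: [0.6388, -0.025, 0.1483]
tool_rot: [0.733, 0.681, -0.001, -0.002]
ft_force: [-0.2, 0.4, -0.3]
grip_width: 0.0166
grip_force: 49.7
```

```bash
cat > chk.py <<'E'
from h import *
import sys
x=float(sys.argv[1]); s=robot.get_obs();z=s['position'][2];print(s['time'],s['position'],s['tool_rot'],s['ft_force'],s['grip_width'])
c=shot('scene',sys.argv[2] if len(sys.argv)>2 else None);W=cloud(c);p=W.reshape(-1,3)
q=p[(p[:,2]>z-.02)&(p[:,2]<z+.02)&(abs(p[:,0]-x-.003)<.026)&(p[:,1]>.05)&(p[:,1]<.2)]
print('head',len(q),rect(q[:,:2]),np.percentile(q[:,2]-z,[5,50,95]),'ymax',q[:,1].max())
h=p[(p[:,2]>z-.012)&(p[:,2]<z+.02)&(abs(p[:,0]-x)<.02)&(p[:,1]<-.06)&(p[:,1]>-.2)]
if len(h): print('end',len(h),'ymin',h[:,1].min(),'ztop',np.percentile(h[:,2]-z,95),'xmean',h[:,0].mean())
tools('scene',W,('lifter','scraper'))
E
python3 chk.py .640
```

```text
17.25 [ 0.6388 -0.025   0.1483] [ 0.7325  0.6808 -0.0012 -0.0018] [-0.2333  0.3535 -0.263 ] 0.01663207755041294
head 555 [ 0.6441  0.0811  0.0626  0.0481 86.3508] [-0.0095 -0.0071 -0.0048] ymax 0.11376599378112401
end 118 ymin -0.08834244160128907 ztop 0.009152226943091313 xmean 0.640217471258352
scene lifter 2912 [0.4668 0.3745] [0.3614 0.4229] -24.684149 0.08505910532352587
scene scraper 2593 [0.3851 0.2774] [0.3847 0.2738] 83.8522 0.19443708860300718
```

Emit:
send_rows:
  increments: [0,0,0,0,0,-1.5,0,0,0,0,0,0,-1.5,0,0,0,0,0,0,-1,0,0,0,0,0,0,-0.5,0,0,0,0,0,0,-0.5,0,0,0,0,0,0,-0.4,0,0,0,0,0,0,-0.3,0,0,0,0,0,0,0,0,0,0,0,0,0,0,0]

```text
time: 18.05
position: [0.6404, -0.0248, 0.094]
tool_rot: [0.732, 0.681, 0.0, 0.0]
ft_force: [-2.3, 0.0, 4.1]
grip_width: 0.0167
grip_force: 49.8
```

Emit:
send_rows:
  increments: [0,0,0,0,0,-0.12,0,0,0,0,0,0,0,0,0,0,0,0,0,0,0]

```text
time: 18.3
position: [0.6405, -0.0248, 0.0939]
tool_rot: [0.732, 0.681, 0.0, 0.0]
ft_force: [-3.6, 0.7, 11.9]
grip_width: 0.0168
grip_force: 49.8
```

```bash
python3 chk.py .640
```

```text
18.3 [ 0.6405 -0.0248  0.0939] [0.7324 0.6809 0.0004 0.0003] [-3.5536  0.6912 11.8803] 0.016769018610413734
head 499 [ 0.6455  0.0814  0.0622  0.0474 88.9441] [-0.009  -0.0065 -0.0041] ymax 0.11272878434886877
end 147 ymin -0.0869909890365737 ztop 0.015296660219165474 xmean 0.6404922876515838
scene lifter none OpenCV(4.12.0) /io/opencv/modules/imgproc/src/linefit.cpp:50: error: (-215:Assertion failed) count > 0 in function 'fitLine2D_wods'

scene scraper 2571 [0.3854 0.277 ] [0.385  0.2734] 84.55964 0.19439812808665266
```

Emit:
send_rows:
  increments: [0,0,0,0,0,0.1,0.32,0,0,0,0,0,0,0.32,0,0,0,0,0,0,0.32,0,0,0,0,0,0,0.32,0,0,0,0,0,4,0.32,0,0,0,0,0,4,0.32,0,0,0,0,0,4,0.32,0,0,-0.0024,-2.575,3.018,0,0.5,0,0,-0.0024,-2.575,3.018,0,0.5,0,0,-0.0024,-2.575,3.018,0,0.5,0,0,-0.0024,-2.575,3.018,0,0.5,0,0,-0.0024,-2.575,3.018,0,0.5,0,0,-0.0024,-2.575,3.018,0,0.5,0,0,-0.0024,-2.575,3.018,0,0.5,0,0,-0.0024,-2.575,3.018,0,0.5,0,0,-0.0024,-2.575,3.018,0,0.5,0,0,-0.0024,-2.575,3.018,0,0.5,0,0,0,0,0,-3,0.5,0,0,0,0,0,0,0.5,0,0,0,0,0,0,0.5]

```text
time: 20.02
position: [0.3818, 0.2765, 0.1818]
tool_rot: [0.74, 0.673, -0.002, -0.0]
ft_force: [0.1, 0.4, 1.1]
grip_width: 0.0435
grip_force: 0.0
```

```bash
python3 view.py z9.png 90,150 300,120; python3 - <<'E'
from h import *
for n in('top','scene'):
    W=cloud(load(n)); tools(n,W,('scraper',)); rack(n,W); p=W.reshape(-1,3)
    for x in(.64,.692):
        h=p[(p[:,2]>.09)&(p[:,2]<.112)&(abs(p[:,0]-x)<.015)&(p[:,1]<-.075)&(p[:,1]>-.2)]; print('end',len(h),h[:,1].min(),h[:,2].max(),h[:,0].mean())
E
```

```text
20.1167 [0.3841 0.2763 0.1831] [0.741  0.6715 0.0004 0.0003] [-0.4339 -0.1893 -0.0266] 0.04341734361230484
top scraper 3039 [0.3808 0.2765] [0.3751 0.2164] 84.56584 0.13758014375095218
top bar 110 [ 0.602  -0.0225  0.0659  0.008  83.4186] 0.11900476277590766
top plate 114 [ 0.7197 -0.0331  0.09    0.0121 85.8543] 0.06242570163244428
top plate 348 [ 0.4924 -0.0143  0.0914  0.025  86.139 ] 0.06191796139642646
end 41 -0.08701216926394019 0.1032348156440035 0.6346486891318034
end 57 -0.09187928820913317 0.10448971708244048 0.6861482587712162
scene scraper 2588 [0.3852 0.2774] [0.3849 0.2734] 84.56901 0.1939936345722182
scene bar 116 [ 0.6035 -0.02    0.0237  0.0698 12.575 ] 0.12067416804983744
scene plate 418 [ 0.7151 -0.0277  0.1183  0.0229 86.0782] 0.06350844332952184
scene plate 177 [ 0.49   -0.0207  0.078   0.0268 86.6791] 0.06310263175973872
end 45 -0.08700647750273537 0.10385662407241537 0.6392349812592703
end 69 -0.0919440971365543 0.1043309557257049 0.691077587669814
```

View pics/z9.png

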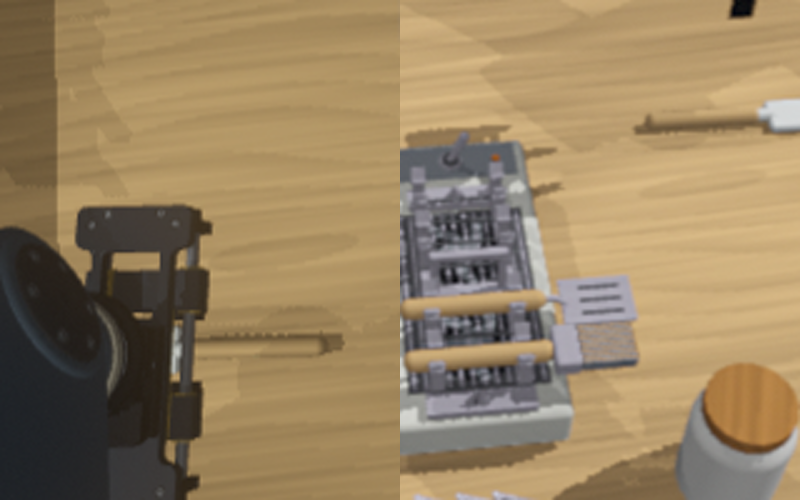

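Brush and lifter are both home side by side, and the scraper lies under the jaws. Descending to it.

Emit:
send_rows:
  increments: [0,0,0,-0.1,0.05,-4,0.5,0,0,0,0,0,-4,0.5,0,0,0,0,0,-4,0.5,0,0,0,0,0,-3,0.5,0,0,0,0,0,-1.5,0.5,0,0,0,0,0,-0.7,0.5,0,0,0,0,0,0,0.5,0,0,0,0,0,0,0.5]

```text
time: 20.78
position: [0.3833, 0.277, 0.0113]
tool_rot: [0.741, 0.671, 0.001, 0.0]
ft_force: [-0.6, -0.4, 0.2]
grip_width: 0.0435
grip_force: 0.0
```

Emit:
send_rows:
  increments: [0,0,0,0,0,-0.1,0.5,0,0,0,0,0,0,0.1,0,0,0,0,0,0,0.1,0,0,0,0,0,0,0,0,0,0,0,0,0,0,0,0,0,0,0,0,0,0,0,0,0,0,0,0]
  newtons: 50

```text
time: 21.37
position: [0.3817, 0.2772, 0.01]
tool_rot: [0.74, 0.672, 0.0, 0.0]
ft_force: [-0.6, -0.4, 4.1]
grip_width: 0.0166
grip_force: 49.9
```

Emit:
send_rows:
  increments: [0,0,0,0,0,2,0,0,0,0,0,0,4,0,0,0,0,0,0,4,0,0,0,0,0,0,4,0,0,0,0,0,0,4,0,0,0,0.0026,2.029,-3.299,0,0,0,0,0.0026,2.029,-3.299,0,0,0,0,0.0026,2.029,-3.299,0,0,0,0,0.0026,2.029,-3.299,0,0,0,0,0.0026,2.029,-3.299,0,0,0,0,0.0026,2.029,-3.299,0,0,0,0,0.0026,2.029,-3.299,0,0,0,0,0.0026,2.029,-3.299,0,0,0,0,0.0026,2.029,-3.299,0,0,0,0,0,0,0,-2,0,0,0,0,0,0,-2,0,0,0,0,0,0,0,0,0,0,0,0,0,0,0]

```text
time: 22.87
position: [0.5629, -0.0195, 0.1484]
tool_rot: [0.733, 0.681, -0.001, -0.002]
ft_force: [-1.0, 1.2, -0.3]
grip_width: 0.0165
grip_force: 49.9
```

```bash
python3 chk.py .5643 2>&1 | grep -v scene
```

```text
22.8667 [ 0.5629 -0.0195  0.1484] [ 0.7327  0.6805 -0.0012 -0.0018] [-0.9928  1.2298 -0.282 ] 0.016493587780619965
head 477 [ 0.569   0.082   0.0637  0.045  86.2976] [-0.0049  0.0008  0.0033] ymax 0.11367219692606272
end 90 ymin -0.08264752191245342 ztop 0.009117034855838204 xmean 0.5633456278592306
```

Emit:
send_rows:
  increments: [0,0,0,0,0,-1.5,0,0,0,0,0,0,-1.5,0,0,0,0,0,0,-1,0,0,0,0,0,0,-0.5,0,0,0,0,0,0,-0.5,0,0,0,0,0,0,-0.4,0,0,0,0,0,0,-0.3,0,0,0,0,0,0,-0.1,0,0,0,0,0,0,0,0,0,0,0,0,0,0,0]

```text
time: 23.75
position: [0.5645, -0.0194, 0.0937]
tool_rot: [0.733, 0.681, 0.0, 0.0]
ft_force: [-3.3, 1.1, 12.4]
grip_width: 0.0167
grip_force: 50.0
```

```bash
python3 chk.py .5643 2>&1 | grep -v scene
```

```text
23.75 [ 0.5645 -0.0194  0.0937] [0.7325 0.6807 0.0003 0.0003] [-3.3082  1.1267 12.3594] 0.016672476275199317
head 431 [ 0.5712  0.0826  0.0645  0.0436 89.1755] [-0.0041  0.0013  0.0038] ymax 0.11503743828273892
end 91 ymin -0.08262818961631722 ztop 0.010591061082135124 xmean 0.5651454967475528
```

The scraper is home: force rises at 0.0937 and its middle is at y≈−0.020. Releasing it and going over the switch's +y side.

Emit:
send_rows:
  increments: [0,0,0,0,0,0.1,0.32,0,0,0,0,0,0,0.32,0,0,0,0,0,0,0.32,0,0,0,0,0,0,0.32,0,0,0,0,0,4,0.32,0,0,0,0,0,4,0.32,0,0,0,0,0,2,0.32,0,0,0,-3.1,1.35,0,0.1,0,0,0,-3.1,1.35,0,0,0,0,0,-3.1,1.35,0,0,0,0,0,-3.1,1.35,0,0,0,0,0,0,0,0,0,0,0,0,0,0,0,0,0,0,0,0,0,0,0,0]
  newtons: 10

```text
validation failed for argument at $.in...
```

```bash
python3 view.py z10.png 200,120 280,110; python3 - <<'E'
from h import *
for n in('top','scene'):
    p=cloud(load(n)).reshape(-1,3); rack(n,p)
    q=p[(p[:,2]>.068)&(p[:,2]<.105)&(abs(p[:,0]-.442)<.02)&(abs(p[:,1])<.035)]
    if len(q)>5: print(n,'switch',len(q),q.mean(0),q.max(0),q[q[:,2]>.085].mean(0))
    for x in(.564,.64,.692):
        h=p[(p[:,2]>.09)&(p[:,2]<.112)&(abs(p[:,0]-x)<.015)&(p[:,1]<-.073)&(p[:,1]>-.2)]
        if len(h)>5: print('end',len(h),h[:,1].min(),np.percentile(h[:,2],95),h[:,0].mean())
E
```

```text
23.9 [ 0.5645 -0.0194  0.0938] [0.7325 0.6807 0.0004 0.0004] [-3.3602  0.7589 12.2465] 0.01648857710797359
scene plate 411 [ 0.7142 -0.0238  0.0285  0.1058  0.4985] 0.06304942744360449
end 30 -0.08251251328398014 0.10259019748007059 0.56380766278331
end 54 -0.08687629270906762 0.10400819009529813 0.639247024784761
end 78 -0.09213165302896892 0.10272350315883001 0.6911200353710534
```

View pics/z10.png

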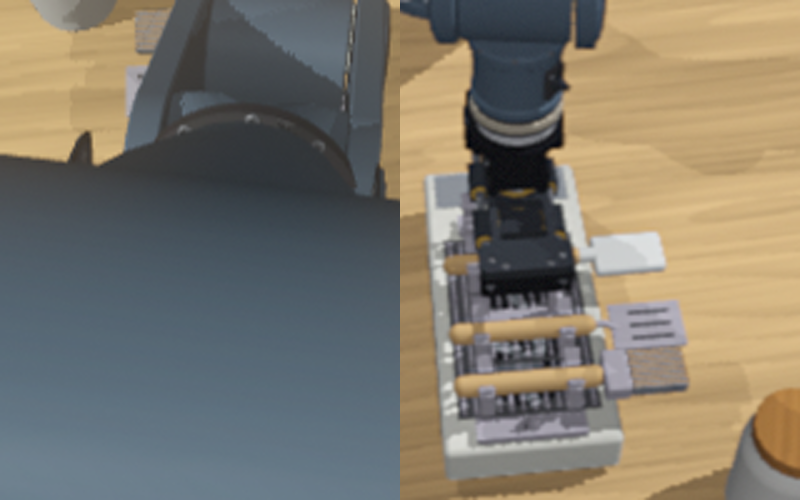

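The picture shows all three tools in their clips with the gripper still on the scraper, because that call was refused for one number too many. Resending it with the right row count.

Emit:
send_rows:
  increments: [0,0,0,0,0,0.1,0.32,0,0,0,0,0,0,0.32,0,0,0,0,0,0,0.32,0,0,0,0,0,0,0.32,0,0,0,0,0,4,0.32,0,0,0,0,0,4,0.32,0,0,0,0,0,2,0.32,0,0,0,-3.1,1.35,0,0.1,0,0,0,-3.1,1.35,0,0,0,0,0,-3.1,1.35,0,0,0,0,0,-3.1,1.35,0,0,0,0,0,0,0,0,0,0,0,0,0,0,0,0]
  newtons: 10

```text
time: 24.98
position: [0.4384, 0.0351, 0.1925]
tool_rot: [0.732, 0.681, -0.0, -0.001]
ft_force: [0.9, 0.1, 0.3]
grip_width: 0.0019
grip_force: 0.0
```

```bash
python3 - <<'E'
from h import *
s=robot.get_obs();print(s['time'],s['position'],s['grip_width'])
for n in('top','scene'):
    p=cloud(shot(n)).reshape(-1,3); rack(n,p)
    q=p[(p[:,2]>.068)&(p[:,2]<.105)&(abs(p[:,0]-.442)<.02)&(abs(p[:,1])<.035)]
    if len(q)>5: print(n,'switch',len(q),q.mean(0),q.max(0),q[q[:,2]>.085].mean(0))
    for x in(.564,.64,.692):
        h=p[(p[:,2]>.09)&(p[:,2]<.112)&(abs(p[:,0]-x)<.015)&(p[:,1]<-.073)&(p[:,1]>-.2)]
        if len(h)>5: print('end',len(h),h[:,1].min(),np.percentile(h[:,2],95),h[:,0].mean())
E
```

```text
24.9833 [0.4384 0.0351 0.1925] 0.0019047913485596463
top bar 107 [ 0.6022 -0.0225  0.0662  0.0083 85.6643] 0.1194437568910602
top plate 116 [ 0.7194 -0.033   0.0902  0.0121 86.263 ] 0.06192169348637662
top plate 50 [ 0.4874 -0.0533  0.0112  0.0201 83.4383] 0.06191837746100497
end 30 -0.08369114963362115 0.10204591331828558 0.5590542032220238
end 48 -0.08687372871381514 0.1018164238657358 0.6348518258684781
end 63 -0.09207473648104807 0.10172535308221715 0.6862743139533043
scene bar 113 [ 0.6035 -0.0198  0.024   0.069  12.1028] 0.12072418765977277
scene plate 412 [ 0.7147 -0.0311  0.0918  0.0241 85.4527] 0.06325191480978519
scene plate 176 [ 0.4903 -0.0148  0.1184  0.0277 88.5352] 0.06340103527175167
scene switch 40 [ 0.4435 -0.0015  0.0849] [0.4486 0.0069 0.0959] [0.4437 0.001  0.091 ]
end 32 -0.08256786057737932 0.10202104932287882 0.5634118592607626
end 54 -0.08684624708806889 0.10304897478255297 0.6392081403930847
end 78 -0.09189776213092296 0.10289343312001695 0.6911980373027183
```

Emit:
send_rows:
  increments: [0,0,0,0,0,-4,0,0,0,0,0,0,-4,0,0,0,0,0,0,-2.3,0,0,0,0,0,0,-0.7,0,0,0,0,0,0,0,0,0,0,0,0,-0.7,0,0,0,0,0,0,-0.7,0,0,0,0,0,0,-0.7,0,0,0,0,0,0,-0.5,0,0,0,0,0,0,-0.5,0,0,0,0,0,0,0,0,0]

```text
time: 26.0
position: [0.4411, 0.0019, 0.0834]
tool_rot: [0.733, 0.68, 0.0, 0.001]
ft_force: [-0.1, -0.9, 0.2]
grip_width: 0.0005
grip_force: 0.0
```

Emit:
send_rows:
  increments: [0,0,0,0,-0.4,0,0,0,0,0,0,-0.4,0,0,0,0,0,0,0,0,0,0,0,0,0,3,0,0,0,0,0,0,1.5,2,0,0,0,0,0,0,4,0,0,0,0,0,0,4,0,0,0,0,0,3,3,0,0,0,0,0,3,0,0,0,0,0,0,3,0,0,0,0,0,0,0,0,0,0]

```text
validation failed for argument at $.in...
```

```bash
python3 view.py z11.png 235,90 270,110; python3 - <<'E'
from h import *
for n in('top','scene'):
    p=cloud(load(n)).reshape(-1,3); rack(n,p)
    q=p[(p[:,2]>.068)&(p[:,2]<.105)&(abs(p[:,0]-.442)<.02)&(abs(p[:,1])<.035)]
    if len(q)>5: print(n,'switch',len(q),q.mean(0),q[q[:,2]>.085].mean(0))
E
```

```text
26.1 [0.4405 0.0027 0.083 ] [0.7329 0.6803 0.0002 0.0004] [-0.0375 -0.3931 -0.3182] 0.000501598383968613
top bar 112 [ 0.6024 -0.0226  0.066   0.0083 85.6328] 0.11911871547685723
top plate 114 [ 0.7189 -0.0331  0.0902  0.0134 84.9564] 0.06199616458007983
scene bar 117 [ 0.6025 -0.0211  0.0235  0.0672 11.8462] 0.12029721344713486
scene plate 417 [ 0.714  -0.025   0.1196  0.0288 89.8509] 0.06338096670973561
scene plate 180 [ 0.4896 -0.0315  0.0995  0.0253 85.5764] 0.06345416966505774
```

View pics/z11.png

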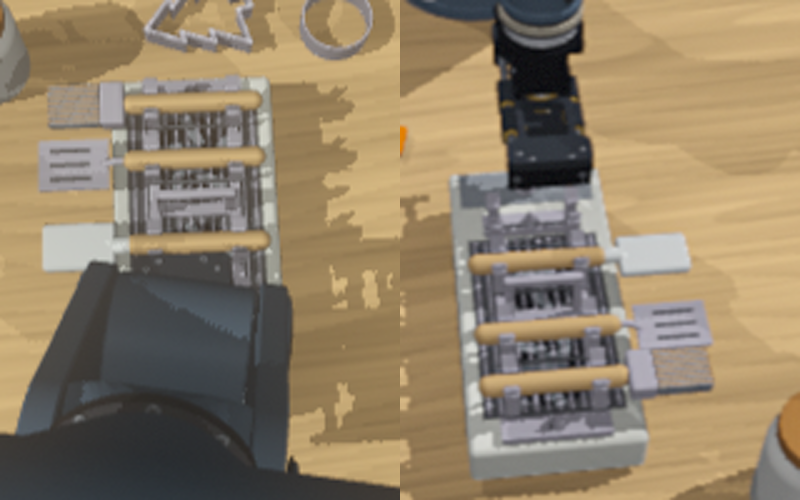

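All three tools sit in their clips and the gripper hides the switch. That call was again refused for a missing number, so here it is with clean rows.

Emit:
send_rows:
  increments: [0,0,0,0,-0.4,0,0,0,0,0,0,-0.4,0,0,0,0,0,0,0,0,0,0,0,0,0,3,0,0,0,0,0,0,0,4,0,0,0,0,0,0,4,0,0,0,0,0,4,0,0,0,0,0,0,4,0,0,0,0,0,0,4,0,0,0,0,0,0,4,0,0,0,0,0,0,4,0,0,0,0,0,0,0,0,0]

```text
time: 27.1
position: [0.4404, 0.2313, 0.1629]
tool_rot: [0.73, 0.683, 0.002, -0.0]
ft_force: [0.4, -0.4, -0.3]
grip_width: 0.0003
grip_force: 0.0
```

```bash
python3 - <<'E'
from h import *
s=robot.get_obs();print(s['time'],s['position'])
for n in('top','scene'):
    p=cloud(shot(n)).reshape(-1,3); rack(n,p)
    q=p[(p[:,2]>.068)&(p[:,2]<.105)&(abs(p[:,0]-.442)<.02)&(abs(p[:,1])<.045)]
    if len(q)>5: print(n,'switch',len(q),q.mean(0),q[q[:,2]>.085].mean(0))
    for x in(.564,.64,.692):
        h=p[(p[:,2]>.09)&(p[:,2]<.112)&(abs(p[:,0]-x)<.015)&(p[:,1]<-.073)&(p[:,1]>-.2)]
        if len(h)>5: print('end',len(h),h[:,1].min(),np.percentile(h[:,2],95),h[:,0].mean())
i=load('scene')['image'][150:300,270:400,::-1]; cv2.imwrite('pics/z12.png',cv2.resize(i,None,fx=4,fy=4,interpolation=2))
E
```

```text
27.1 [0.4404 0.2313 0.1629]
top bar 111 [ 0.6021 -0.0225  0.066   0.0075 83.6685] 0.11863299476727476
top plate 113 [ 0.719  -0.0331  0.0902  0.0129 85.6482] 0.062063990509282484
top plate 338 [ 0.491  -0.014   0.0904  0.0219 84.445 ] 0.062056247297642926
top switch 35 [ 0.4393 -0.0212  0.0863] [ 0.4392 -0.0241  0.0916]
end 31 -0.08377090873751923 0.1012412654787112 0.5589488845584232
end 49 -0.08688093725664199 0.10175824377732066 0.6347718000856148
end 62 -0.09166593845645174 0.1023174486758645 0.6862597836296414
scene bar 119 [ 0.6021 -0.0214  0.0268  0.0785  9.0054] 0.12029179518811726
scene plate 413 [ 0.7159 -0.0216  0.1108  0.0232 85.9237] 0.06326760246274574
scene plate 174 [ 0.4905 -0.0123  0.1154  0.0252 87.2486] 0.06341362698552896
scene switch 35 [ 0.4421 -0.0208  0.0848] [ 0.442  -0.0239  0.0912]
end 32 -0.082577343879404 0.10319818946804837 0.5632532560098773
end 54 -0.08685200536292403 0.10293403992287992 0.639113786272023
end 77 -0.09192136114524338 0.10363899590700784 0.6914158964592427
```

View pics/z12.png

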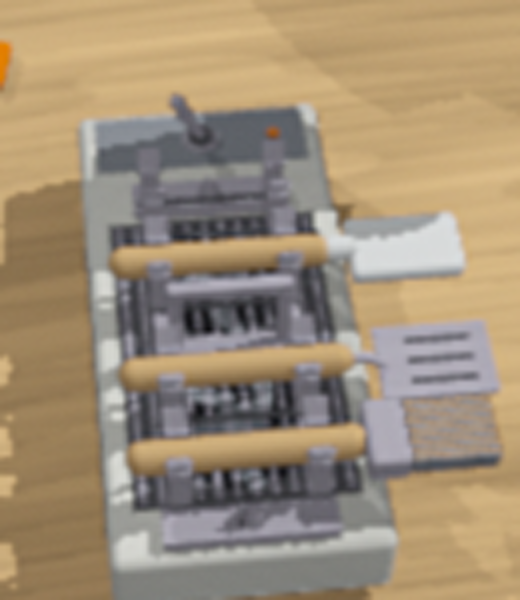

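The toggle (185,110) now leans to −y with its tip at y≈−0.024, so it is on. All three tools are home, the rack is flat and the robot is clear, so I'm handing in.

Emit:
send_rows:
  increments: [0,0,0,0,0,0,0,0,0,0,0,0,0,0,0,0,0,0,0,0,0,0,0,0,0,0,0,0]

```text
time: 27.53
position: [0.4406, 0.2239, 0.1626]
tool_rot: [0.733, 0.68, -0.0, -0.0]
ft_force: [0.7, 0.8, 0.2]
grip_width: 0.0002
grip_force: 0.0
```

```bash
python3 -c "
from rig import robot
print(robot.hand_in())"
```

```text
the job is handed in; nothing more can be done
None
```

The job is handed in at about 27.5 s: the rack sits flat over both pegs, brush, lifter and scraper are home in their own clips (the knife was absent), and the switch is on; no verdict came back.

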